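# Examine a potsherd under a hand loupe between two restored vessels

### The arm

A 6-joint arm with a two-finger parallel gripper is mounted at the origin on the work surface. World frame = base frame: x ahead of the robot, y to its left, z up, the work surface at z = 0. Lengths are in m, angles in degrees, forces in N, time in s.
With the tool pointing down it reaches from about 0.35 to 0.925 m from the base axis. Payload 6.4 kg.
Tool frame: the origin (TCP) lies midway between the tips of the shut fingers; the grasp point (between the pads) lies 19 mm behind it; z points along the fingers, y is the direction in which the jaws open and shut (so a half turn about z gives the same grasp; the last joint's range is limited). The gripper opens to 85 mm and grips with 20 to 120 N. Pads are 22 mm wide; open, the fingers measure 114 mm over their backs; the gripper's body (76 mm by 85 mm) begins 54 mm behind the grasp point. The pads swing forward as they close: fully open they stand 13 mm farther back than shut.
Start: joints at [-85.778, 14.043, 89.255, -0, 76.702, -9.975], TCP at [0.159, -0.63, 0.231] pointing down, gripper open.
Joint ranges: [-179.41, 179.41], [-58.25, 129.5], [7.25, 145.43], [-54.29, 234.29], [11.92, 165.04], [-157.13, 157.13]. Speed limits (degrees/s): [147.25, 147.25, 180, 180, 180, 180].

### API

Orientations are given as [roll, pitch, yaw] about the fixed x, y, z axes, in that order (R = Rz(yaw) Ry(pitch) Rx(roll)).
In Python, from station import bot gives the robot as it stands.
- The arm moves only by the tool servo_tool, never from a script. Its argument "targets" is a list of rows, each a list of 5 numbers: the finger opening in mm, from 0 to 85.4, then the shift along the tool's x, y, z in mm, then the turn about the tool's z in degrees. A call has 1 to 8 rows; each row shifts and turns the commanded pose from where the row before left it, along the tool's axes as they then stand; what a row does not reach is not made up. A row lasts 1/8 s, in which the tool goes at most 62.5 mm and 10.7 degrees, less where a joint would pass 70% of its speed; a pose out of reach is approached as far as the arm can. A call with a gripper value outside its range is refused whole. The fingers move at their own pace and stop on an object; "grip_force" is the grip in N (left out, the last holds). Time passes only in rows, so rows that do not move let the fingers close. It gives the time, the measured TCP pose, the force and the opening at its end, in the units of the state.
- bot.sense(): the state, without advancing time (a new reading comes with each control period).
- bot.snapshot(name): name is "scene" or "side" or "wrist"; returns the picture (420x560x3 uint8, red, green, blue); there is no depth.
- bot.camera_model(name): a dict with "K" (3x3 intrinsics, pixels), "dist_coeffs" ([k1, k2, p1, p2, k3] as OpenCV has them; the pictures are not rectified), "position" and "orientation" of the camera in the world; the wrist camera has in their place "hand_eye" (4x4, takes a point from camera to tool coordinates, whose origin is the TCP and whose axes are the flange's). Camera axes: x right, y up, looking along -z (the intrinsics and any distortion apply to the point x, -y, -z); pixel columns grow to the right and rows downward; lengths in m; the calibration is good to about 2 mm. A picture is of the moment at which its call begins: read the wrist's pose just before it. camera_model takes no time and is no camera call.
- bot.close_job(): hands the job in, once; it reports no verdict.
Trained networks look in the newest picture that a camera, given by its name, has taken for a name from the list of things; names that differ only in an ending like _2 or _b are one class to them, and where a whole thing is asked for, a point or a joint stands for the part that bears it (a point fixed in the world has none). Each returns a list of dicts, best first, with "confidence" (0 to 1); they miss things now and then, are a little off and sometimes report something else, mostly with a low value. They report only what shows in the picture. A call takes as long as a camera call. They do not tell look-alikes from the thing itself.
- bot.boxes_of(camera, query): "box" ([left, top, width, height] in pixels, round what is visible of it).
- bot.trace(camera, query): "region" (420x560 bool, what is visible of it) and "box" ([left, top, width, height] in pixels, round what is visible of it).
- bot.spot_point(camera, query): "pixel" ([column, row] in pixels: a listed point, or the origin of a listed thing).
The state is a dict: "time": time; "qpos": joint angles; "qd": joint speeds; "joint_torque": joint torques, N m; "tool_pos": TCP position; "ee_rot": TCP orientation; "wrist_force": force on the tool from outside, world axes, zero at the start; "wrist_torque": the same for the moment, N m; "grip_width": finger opening in m.
Only numpy, scipy, OpenCV 4.12 (cv2) and the standard library are available. Lean on these libraries where they do the work, as an engineer would, in place of code of your own. Each camera call takes 0.05 s, during which the arm holds its last target.

### The job

Compare the loose potsherd with the two restored vessels: set it down gently on the grey mat, as it lies now (curved side up), midway between the jar and the bowl, and let go of it. Then take the loupe by its handle from its wooden rest and hold it level over the sherd, with the lens centred over the sherd and at the same height as the black collar on the focus gauge. Finish while holding the loupe still there, touching neither sherd nor vessels, and leave everything else where it stands.

Things in the scene. Friction and masses are not known exactly. Their poses are not given: they have to be found in the camera images.
- sherd_mid (a point): centre of the loose brown potsherd, a curved piece lying on the table, convex side up with two fine dark lines on top: about 36 mm along its x, 66 mm along its y (the curve bends down towards both y ends) and 16 mm high. The point lies half-way up, 8 mm above the sherd's underside; z up. Its middle 28 mm (along y) has parallel straight sides 36 mm apart across x, the place to grip it. 60 g.
- spot (a point): centre of the top face of the grey padded mat (200 mm along its x, 360 mm along its y, 3 mm thick, fixed to the table): midway between jar and bowl, which stand on the mat 125 mm to either side of it along the mat's y.
- jar: dark grey necked jar with a white plaster neck, 90 mm across the belly, 95 mm high, standing loose on the mat at one side; origin at the centre of its underside. Which of the two sides varies.
- bowl: red-brown bowl with a white plaster rim, 102 mm across, 55 mm high, standing loose on the mat at the other side; origin at the centre of its underside.
- loupe_grip (a point): centre of the loupe's handle, the place to grip. The loupe lies level on its rest; its x runs from the handle to the lens, z up. The handle is a black bar of 104 mm along x (from 61 mm behind this point to 43 mm before it), 16 mm wide (y), 18 mm high. Centre of the lens: 75 mm along x from this point, at the same height. 120 g, its centre of mass about 16 mm from this point towards the lens.
- lens (a point): centre of the loupe's lens: aluminium ring 68 mm across and 12 mm high round a clear glass; the point lies half-way up the ring (and half-way up the handle). z is the lens axis, x points away from the handle.
- rest: light wooden rest of the loupe, fixed to the table: a base plate 110 x 50 x 6 mm with two cross bars (12 mm along x, 50 mm along y) whose tops are 32 mm above the table, 45 mm before and behind its centre; the loupe's handle bridges them, with a gap of 78 mm between them for fingers. Origin at the centre of its underside.
- collar_mid (a point): centre of the black plastic collar (30 mm across, 12 mm high) on the upright steel rod (10 mm thick) of the focus gauge; its mid-height marks the height at which the middle of the lens must be. Its height differs from job to job (120 to 180 mm above the table).
- gauge: focus gauge, fixed to the table beyond the mat: round dark steel foot 64 mm across, 14 mm high, with an upright rod to 229 mm above the table. Origin at the centre of its underside.
- bottle: white plastic bottle, 52 mm across, 110 mm high, bystander; origin at the centre of its underside.
- brush: brush, 170 mm long, lying on the table, bystander.
- dish: small green glass dish, 84 mm across, 35 mm high, bystander; origin at the centre of its underside.
Not all that is in view belongs to the job. There is more than one size of the part that bears sherd_mid; the job needs the largest.

How it is judged (in metres and radians):
On the way, in this order (a step that is already met when the one before it is completed fails the run):
1. the sherd lies on the mat, curved side up, midway between jar and bowl, and is let go (horizontal distance between sherd_mid and spot below 0.02 m and z of sherd_mid in the frame of spot below 0.016 m and angle between sherd_mid's own z axis and vertical below 0.2 rad and contact force between the fingers and sherd below 0.05 N and linear speed of sherd below 0.02 m/s), for 0.2 s.
2. the loupe is lifted off its rest in the gripper (height (world z) of loupe_grip above 0.06 m and contact force between the fingers and loupe above 1 N and contact force between loupe and rest below 0.05 N), for 0.2 s.
At the end, for the whole second after the job is handed in: Sherd untouched on the mat, curved side up, within 20 mm of midway between jar and bowl. Loupe held still by the gripper alone: lens within 15 mm (horizontally) of the sherd's centre, within 10 mm of the collar's mid-height, tilted under 0.12 rad (horizontal distance between sherd_mid and spot below 0.02 m and z of sherd_mid in the frame of spot below 0.016 m and angle between sherd_mid's own z axis and vertical below 0.2 rad and contact force between each of the arm, loupe and sherd below 0.05 N and horizontal distance between lens and sherd_mid below 0.015 m and z of lens in the frame of collar_mid between -0.01 and 0.01 m and angle between lens's own z axis and vertical below 0.12 rad and linear speed of loupe below 0.02 m/s and angular speed of loupe below 0.15 rad/s and contact force between the fingers and loupe above 1 N and contact force between loupe and rest below 0.05 N and contact force between loupe and jar below 0.05 N and contact force between loupe and bowl below 0.05 N and contact force between loupe and gauge below 0.05 N and contact force between loupe and bottle below 0.05 N and contact force between loupe and dish below 0.05 N); the arm keeps its last pose, push and grip.
It fails at once if the jar or the bowl is shifted by more than 15 mm (distance of any of jar, bowl from where it was at the start of the episode above 0.015 m).
It fails at once if a bystander (bottle, brush, dish) is shifted by more than 20 mm (distance of any of bottle, brush, dish from where it was at the start of the episode above 0.02 m).
It fails at once if the collar of the gauge is shifted (distance of collar_mid from where it was at the start of the episode above 0.005 m).
It fails at once if the sherd is dropped (falls free faster than 0.6 m/s) (contact force between the fingers and sherd below 0.05 N and linear speed of sherd above 0.6 m/s).
It fails at once if the loupe knocks against the sherd (contact force between loupe and sherd above 2 N).
It also fails if it takes over 72 s, if anything falls off the work surface, if the arm or the gripper's body presses on something with over 40 N, if the wrist force passes 120 N, or if a joint passes its speed limit or range.

## Working session

There is one attempt and no reset: what is moved stays moved. The work goes in short steps, Python scripts to look and compute and a tool call to move; the robot and the scene stay as the last step left them, time stands still between calls to the robot, and variables do not carry over. Pictures are saved under pics/ and viewed, and the job is handed in when it is done.

Besides the shell and the picture viewer there is one more tool, called as name(argument=value, ...) on one line, values as JSON. servo_tool: Moves the arm, as the interface text tells. Its arguments: {"type":"object","properties":{"targets":{"type":"array"},"grip_force":{"type":"number"}},"required":["targets"]}

```bash
mkdir -p pics; ls; python3 - <<'E'
from station import bot
import cv2
for n in ["scene","side","wrist"]:
    im=bot.snapshot(n); cv2.imwrite(f"pics/{n}0.png",im[:,:,::-1])
    m=bot.camera_model(n); print(n,m)
print(bot.sense())
E
```

```text
pics
scene {'K': array([[432.14910816,   0.        , 286.0664337 ],
       [  0.        , 432.14910816, 211.94723502],
       [  0.        ,   0.        ,   1.        ]]), 'dist_coeffs': array([-0.02705518,  0.        ,  0.        ,  0.        ,  0.        ]), 'position': array([1.13168378, 0.61202494, 0.68221983]), 'orientation': array([ 55.17832914,   1.00261997, 141.2602626 ])}
side {'K': array([[389.49342711,   0.        , 278.05070178],
       [  0.        , 389.49342711, 208.70387381],
       [  0.        ,   0.        ,   1.        ]]), 'dist_coeffs': array([0.00700711, 0.        , 0.        , 0.        , 0.        ]), 'position': array([ 0.52371652, -0.89954494,  0.65771999]), 'orientation': array([56.38804201, -0.11269609, -6.60712212])}
wrist {'K': array([[344.28854538,   0.        , 274.31034535],
       [  0.        , 344.28854538, 205.52824819],
       [  0.        ,   0.        ,   1.        ]]), 'dist_coeffs': array([-0.05941644,  0.        ,  0.        ,  0.        ,  0.        ]), 'hand_eye': array([[-7.57444820e-04,  9.50517553e-01,  3.10669933e-01,
         8.00974
[... 230 characters left out ...]
000e+00,
         1.00000000e+00]])}
{'time': 0.15, 'qpos': array([-8.57779732e+01,  1.40747402e+01,  8.93082897e+01,  1.78832390e-03,
        7.67010739e+01, -9.97457223e+00]), 'qd': array([ 0.08302563, -0.09804857, -0.23712213, -0.01391186, -0.04360868,
        0.05764852]), 'joint_torque': array([-2.15170763e-05, -4.29985929e+01, -3.26551795e+01, -1.49495186e-04,
        3.53013762e-03, -1.37258661e-05]), 'tool_pos': array([ 0.15940142, -0.62972176,  0.23044097]), 'ee_rot': array([-1.79917469e+02, -1.62811738e-02,  1.41961746e+01]), 'wrist_force': array([ 0.28126036,  0.37714743, -0.36498875]), 'wrist_torque': array([0.00734964, 0.03491984, 0.00184813]), 'grip_width': 0.08530754360764146}
```

View pics/scene0.png

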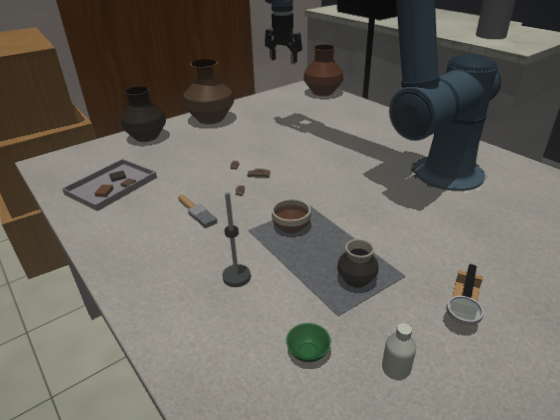

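View pics/side0.png

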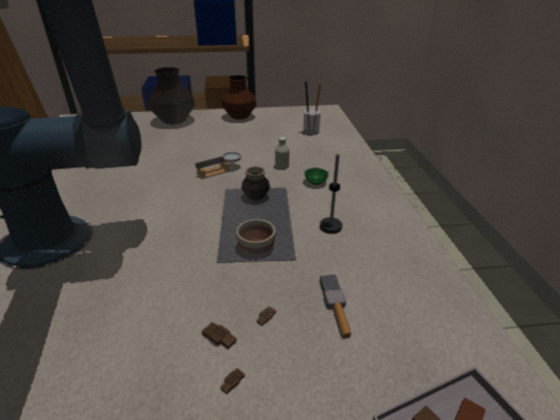

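View pics/wrist0.png

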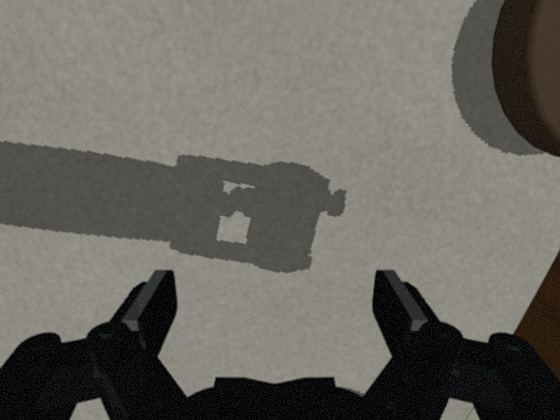

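The loose sherds in the side view are at (219,334), which looks largest, (267,315) and (233,380). There are also fragments in the tray at about (440,405). The jar is at (256,185), the bowl at (256,236), the loupe at (218,163) and the gauge at (332,225). Next I'll crop in close and measure.

```bash
cat > h.py <<'E'
from station import bot
import cv2, numpy as np
from scipy.spatial.transform import Rotation as R
def cam(n,s=None):
    m=bot.camera_model(n)
    K,d=m['K'],m['dist_coeffs']
    if n=='wrist':
        s=s or bot.sense()
        T=np.eye(4);T[:3,:3]=R.from_euler('xyz',s['ee_rot'],degrees=True).as_matrix();T[:3,3]=s['tool_pos']
        T=T@m['hand_eye']
        return K,d,T[:3,3],T[:3,:3]
    return K,d,np.array(m['position']),R.from_euler('xyz',m['orientation'],degrees=True).as_matrix()
def ray(c,px):
    K,d,p,Rm=c
    u=cv2.undistortPoints(np.array([[px]],float),K,d)[0,0]
    return p,Rm@np.array([u[0],-u[1],-1.])
def onz(c,px,z):
    p,r=ray(c,px); return p+r*(z-p[2])/r[2]
def proj(c,P):
    K,d,p,Rm=c
    q=(np.atleast_2d(P)-p)@Rm*np.array([1,-1,-1])
    return cv2.projectPoints(q,np.zeros(3),np.zeros(3),K,d)[0][:,0]
def tri(cs,pxs):
    A=np.zeros((3,3));b=np.zeros(3)
    for c,px in zip(cs,pxs):
        p,r=ray(c,px);r=r/np.linalg.norm(r);M=np.eye(3)-np.outer(r,r);A+=M;b+=M@p
    return np.linalg.solve(A,b)
E
python3 - <<'E'
from h import *
for n in ["side","scene"]:
    im=bot.snapshot(n); c=cam(n)
    for q,z in [("sherd_mid",.008),("spot",.003),("jar",.003),("bowl",.003),("loupe_grip",.041),("lens",.041),("rest",0),("collar_mid",.15),("gauge",0),("bottle",0),("brush",0.005),("dish",0)]:
        for r in bot.spot_point(n,q)[:4 if q=='sherd_mid' else 1]: print(n,q,round(r['confidence'],2),np.round(r['pixel'],1),np.round(onz(c,r['pixel'],z),4))
    if n=='side':
        cv2.imwrite("pics/crop_sh.png",cv2.resize(im[290:400,180:360,::-1],None,fx=4,fy=4,interpolation=cv2.INTER_CUBIC))
print(bot.sense()['time'])
E
```

```text
side sherd_mid 0.79 [235.9 381.4] [ 0.497  -0.4797  0.008 ]
side sherd_mid 0.7 [258.6 219.2] [0.5752 0.0231 0.008 ]
side sherd_mid 0.69 [218.7 335.1] [ 0.465  -0.3741  0.008 ]
side spot 0.77 [255.8 219. ] [0.5675 0.0321 0.003 ]
side jar 0.72 [254.  199.7] [0.569  0.1381 0.003 ]
side bowl 0.68 [255.5 246.8] [ 0.5581 -0.0955  0.003 ]
side loupe_grip 0.77 [208.9 160.3] [0.4256 0.3544 0.041 ]
side lens 0.93 [228.7 157.7] [0.4949 0.3674 0.041 ]
side rest 0.84 [211.4 172.1] [0.4308 0.3429 0.    ]
side collar_mid 0.39 [333.6 185.9] [ 0.7674 -0.0513  0.15  ]
side gauge 0.8 [327.1 230.1] [ 0.7637 -0.0405  0.    ]
side bottle 0.91 [281.3 163.9] [0.6851 0.3785 0.    ]
side brush 0.67 [335.9 306.8] [ 0.7194 -0.3249  0.005 ]
side dish 0.71 [316.3 184.3] [0.784  0.2163 0.    ]
scene sherd_mid 0.59 [236.2 163.3] [ 0.4844 -0.4747  0.008 ]
scene sherd_mid 0.48 [240.1 190. ] [ 0.567  -0.3281  0.008 ]
scene spot 0.95 [317.3 250.3] [0.5741 0.0196 0.003 ]
scene jar 0.91 [355.9 279.3] [0.5756 0.1502 0.003 ]
scene bowl 0.68 [290.  224.9] [ 0.5593 -0.1038  0.003 ]
scene loupe_grip 0.83 [464.  283.3] [0.4428 0.3292 0.041 ]
scene lens 0.86 [462.6 309.2] [0.5081 0.3681 0.041 ]
scene rest 0.75 [463.7 297.4] [0.4369 0.3349 0.    ]
scene collar_mid 0.64 [231.1 233.1] [ 0.792 -0.004  0.15 ]
scene gauge 0.87 [233.1 274.1] [ 0.7769 -0.0439  0.    ]
scene bottle 0.71 [396.7 369. ] [0.6859 0.3579 0.    ]
scene brush 0.71 [197.2 211.3] [ 0.7179 -0.3163  0.005 ]
scene dish 0.88 [306.9 351. ] [0.7854 0.2243 0.    ]
1.45
```

View pics/crop_sh.png

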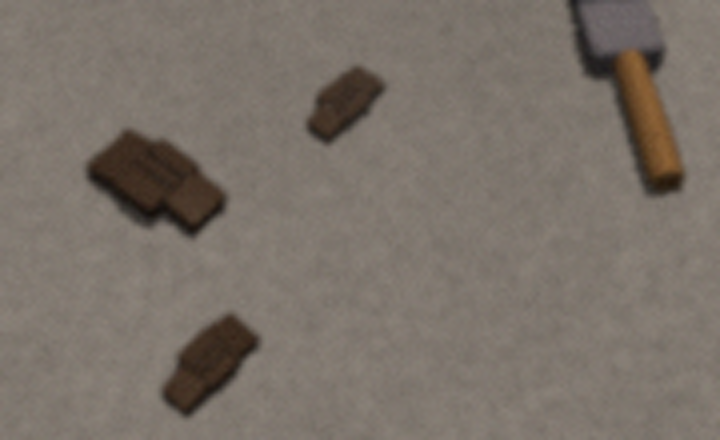

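The target is the large sherd at side pixel (219,335), about (0.465,-0.374) in world. The two at (267,315) and (233,380) are clearly smaller. I'll move over it for a wrist view.

servo_tool(targets=[[85,45,-21.6,0,0],[85,45,-21.6,0,0],[85,45,-21.6,0,0],[85,45,-21.6,0,0],[85,45,-21.6,0,0],[85,45,-21.6,0,0],[85,45,-21.6,0,0],[85,45,-21.6,0,0]])

```text
time: 2.45
tool_pos: [0.4672, -0.3732, 0.2315]
ee_rot: [180.0, -0.0, 14.2]
wrist_force: [0.2, -0.6, 0.3]
grip_width: 0.0852
```

servo_tool(targets=[[85,0,0,0,0],[85,0,0,0,0]])

```text
time: 2.7
tool_pos: [0.4658, -0.3746, 0.2313]
ee_rot: [180.0, 0.0, 14.2]
wrist_force: [0.1, 0.6, 0.5]
grip_width: 0.0852
```

```bash
python3 - <<'E'
from h import *
s=bot.sense();im=bot.snapshot("wrist");c=cam("wrist",s);cv2.imwrite("pics/w1.png",im[:,:,::-1])
print(s['time'],s['tool_pos'],s['ee_rot'],s['qpos'])
for r in bot.trace("wrist","sherd_mid"):
    m=r['region'].astype('uint8');cn=max(cv2.findContours(m,0,2)[0],key=cv2.contourArea)
    print(r['confidence'],r['box'])
    P=np.array([onz(c,p[0],.008)[:2] for p in cn.astype(float)]).astype('float32')*1000
    print(cv2.minAreaRect(P))
for r in bot.spot_point("wrist","sherd_mid"): print(r, onz(c,r['pixel'],.008))
E
```

```text
2.7 [ 0.46578984 -0.3745541   0.23127579] [1.79990541e+02 2.19628243e-02 1.42069034e+01] [-4.96520374e+01  7.13958371e+00  9.71526343e+01 -2.46465522e-02
  7.57089681e+01  2.61471416e+01]
0.91 [244.6, 139.6, 64.2, 59.4]
((465.92230224609375, -376.17388916015625), (37.61190414428711, 71.32868957519531), 45.19611740112305)
0.79 [236.5, 41.7, 41.7, 48.1]
((565.10693359375, -333.23760986328125), (47.88736343383789, 24.547334671020508), 44.05379867553711)
0.63 [354.7, 147.1, 34.3, 45.3]
((491.1092529296875, -475.08245849609375), (45.93478012084961, 22.82063865661621), 40.230064392089844)
{'pixel': [257.7, 68.8], 'confidence': 0.97} [ 0.56254982 -0.33312992  0.008     ]
{'pixel': [373.5, 170.7], 'confidence': 0.56} [ 0.49259365 -0.47896426  0.008     ]
```

View pics/w1.png

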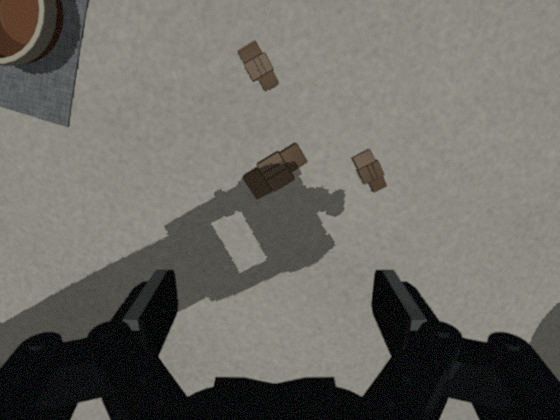

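The large sherd is at wrist pixel (275,171) and measures about 71×37 mm. That fits the 66×36 mm piece, while the other two are about 47×24 mm. Its short axis lies at 45°. I'll turn to yaw 135 and come down for a closer look.

servo_tool(targets=[[85,0,0,8,-10],[85,0,0,8,-10],[85,0,0,8,-10],[85,0,0,8,-10],[85,0,0,8,-10],[85,0,0,8,-10],[85,0,0,8,-10],[85,0,0,8,-10]])

```text
time: 3.85
tool_pos: [0.4652, -0.3753, 0.1671]
ee_rot: [180.0, 0.0, 94.4]
wrist_force: [0.3, -0.7, -0.4]
grip_width: 0.0852
```

servo_tool(targets=[[60,0,0,8,-10],[60,0,0,8,-10],[60,0,0,8,-10],[60,0,0,8,-10],[60,0,0,0,-0.8],[60,0,0,0,0],[60,0,0,0,0]])

```text
time: 4.72
tool_pos: [0.4661, -0.3748, 0.1358]
ee_rot: [-180.0, 0.0, 134.9]
wrist_force: [1.2, -0.3, -0.5]
grip_width: 0.0603
```

```bash
cat > look.py <<'E'
from h import *
import sys
n=sys.argv[1]
s=bot.sense();im=bot.snapshot("wrist");c=cam("wrist",s);cv2.imwrite(f"pics/{n}.png",im[:,:,::-1])
print(s['time'],s['tool_pos'],s['ee_rot'],s['qpos'].round(1),s['grip_width'])
for r in bot.trace("wrist","sherd_mid")[:2]:
    m=r['region'].astype('uint8');cn=max(cv2.findContours(m,0,2)[0],key=cv2.contourArea)
    print(r['confidence'],r['box'])
    P=np.array([onz(c,p[0],float(sys.argv[2]))[:2] for p in cn.astype(float)]).astype('float32')*1000
    print(cv2.minAreaRect(P))
for r in bot.spot_point("wrist","sherd_mid"): print(r, onz(c,r['pixel'],float(sys.argv[2])))
E
python3 look.py w2 .008
```

```text
4.725 [ 0.46606395 -0.37477845  0.13581143] [-1.79996793e+02  4.70979034e-02  1.34897560e+02] [-49.7  13.1 101.    0.   65.9 -94.6] 0.06026173921051678
0.96 [252.8, 152.6, 46.7, 83.4]
((466.8326110839844, -375.4833984375), (36.36061477661133, 69.9131851196289), 44.855499267578125)
0.76 [361.1, 224.2, 55.1, 31.0]
((564.1119995117188, -333.8052673339844), (47.71839141845703, 26.23480224609375), 44.7030029296875)
{'pixel': [217.4, 284.6], 'confidence': 0.95} [ 0.4888754  -0.46966435  0.008     ]
{'pixel': [390.8, 240.7], 'confidence': 0.84} [ 0.56582701 -0.33274067  0.008     ]
{'pixel': [274.7, 194.3], 'confidence': 0.73} [ 0.46584492 -0.37374951  0.008     ]
```

View pics/w2.png

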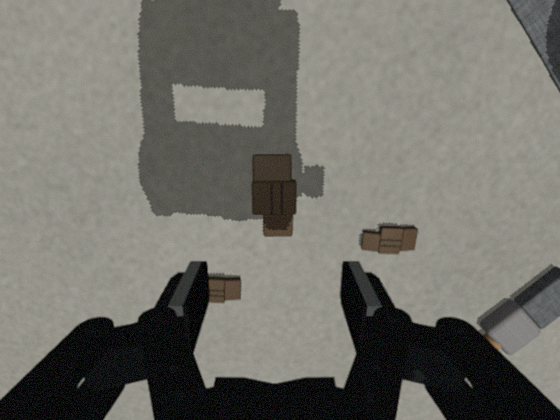

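The sherd is centred at pixel (274,196) between the open jaws and aligned with them, so I'll descend and grip.

servo_tool(targets=[[60,0,0,35,0],[60,0,0,35,0],[60,0,0,30,0],[60,0,0,20,0],[60,0,0,11,0],[60,0,0,0,0],[60,0,0,0,0]])

```text
time: 5.75
tool_pos: [0.4667, -0.3751, 0.0055]
ee_rot: [-180.0, 0.1, 135.0]
wrist_force: [0.4, -0.1, 0.3]
grip_width: 0.0603
```

servo_tool(targets=[[25,0,0,0,0],[25,0,0,0,0],[25,0,0,0,0],[25,0,0,0,0],[25,0,0,0,0]], grip_force=30)

```text
time: 6.38
tool_pos: [0.4667, -0.3748, 0.0053]
ee_rot: [180.0, 0.1, 135.0]
wrist_force: [-0.1, 1.9, 5.5]
grip_width: 0.0348
```

```bash
python3 - <<'E'
from h import *
s=bot.sense();im=bot.snapshot("wrist");cv2.imwrite("pics/w3.png",im[:,:,::-1]);print(s['tool_pos'],s['grip_width'])
E
```

```text
[ 0.46665225 -0.37482624  0.00534166] 0.03480689711385186
```

View pics/w3.png

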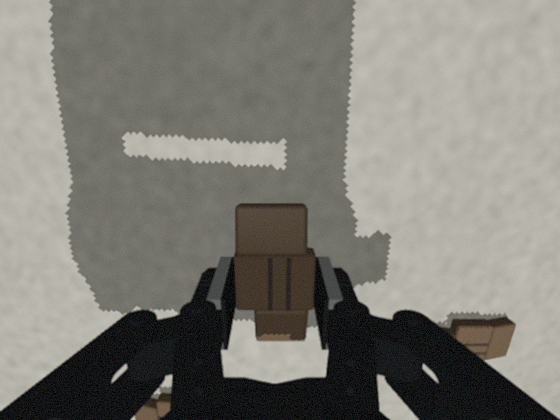

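Gripped at 34.8 mm, with the middle block between the pads at about (275,280). Next I'll lift and carry it over the mat.

servo_tool(targets=[[25,0,0,-15,0],[25,0,0,-30,0],[25,0,0,-40,0],[25,0,0,-45,0],[25,0,0,-45,0],[25,0,0,-40,0],[25,0,0,-30,0]])

```text
time: 7.3
tool_pos: [0.4661, -0.3745, 0.2521]
ee_rot: [-180.0, 0.1, 135.0]
wrist_force: [-0.1, -0.2, -0.9]
grip_width: 0.0353
```

servo_tool(targets=[[25,15,25,0,0],[25,24,40,0,5],[25,24,40,0,10]])

```text
time: 7.68
tool_pos: [0.4994, -0.2555, 0.2498]
ee_rot: [180.0, 0.0, 119.6]
wrist_force: [0.5, -0.0, -0.1]
grip_width: 0.0352
```

```bash
python3 - <<'E'
from h import *
s=bot.sense();print(s['time'],s['tool_pos'],s['ee_rot'],s['grip_width'])
t=np.array([.566,.02,.25]);T=R.from_euler('xyz',s['ee_rot'],degrees=True)
print(T.inv().apply(t-s['tool_pos'])*1000)
E
```

```text
7.675 [ 0.49943944 -0.25549894  0.24980902] [1.79993214e+02 2.46475409e-02 1.19635680e+02] 0.03515265365462103
[206.54695928 194.0832215   -0.25685205]
```

servo_tool(targets=[[25,29.5,27.7,0,0],[25,29.5,27.7,0,0],[25,29.5,27.7,0,0],[25,29.5,27.7,0,0],[25,29.5,27.7,0,0],[25,29.5,27.7,0,0],[25,29.5,27.7,0,0]])

```text
time: 8.55
tool_pos: [0.5642, 0.0204, 0.2498]
ee_rot: [180.0, 0.0, 120.0]
wrist_force: [0.1, 0.2, -0.7]
grip_width: 0.035
```

servo_tool(targets=[[25,0,0,0,10],[25,0,0,0,10],[25,0,0,0,10],[25,0,0,0,0],[25,0,0,0,0]])

```text
time: 9.18
tool_pos: [0.5642, 0.019, 0.2495]
ee_rot: [180.0, 0.0, 90.1]
wrist_force: [0.6, -0.9, -0.8]
grip_width: 0.0353
```

```bash
python3 - <<'E'
from h import *
s=bot.sense();im=bot.snapshot("wrist");c=cam("wrist",s);cv2.imwrite("pics/w4.png",im[:,:,::-1]);print(s['time'],s['tool_pos'],s['ee_rot'],s['qpos'].round(1),s['grip_width'])
for q,z in [("jar",.003),("bowl",.003),("spot",.003)]:
    for r in bot.spot_point("wrist",q)[:2]: print(q,r,onz(c,r['pixel'],z))
E
```

```text
9.175 [0.56419569 0.01902472 0.24952629] [1.79990435e+02 4.87808160e-03 9.01299391e+01] [ -9.6   1.7 100.9  -0.   77.3  -9.7] 0.03525383594885025
jar {'pixel': [287.9, 40.6], 'confidence': 0.73} [0.57849209 0.15204027 0.003     ]
spot {'pixel': [278.4, 158.4], 'confidence': 0.59} [0.56921493 0.02815655 0.003     ]
```

View pics/w4.png

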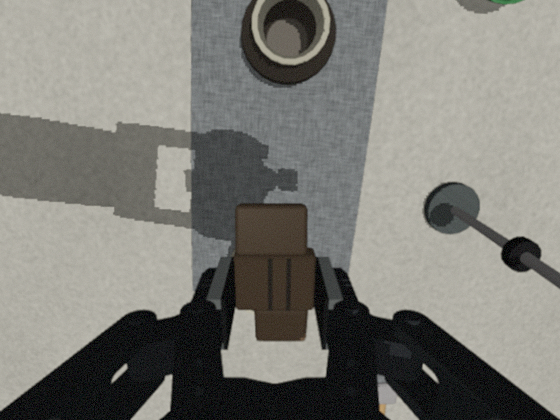

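```bash
python3 - <<'E'
from h import *
for n,b in [("scene",(190,320,230,420)),("side",(170,280,200,310))]:
    im=bot.snapshot(n); cv2.imwrite(f"pics/{n}_mat.png",cv2.resize(im[b[0]:b[1],b[2]:b[3],::-1],None,fx=4,fy=4,interpolation=cv2.INTER_CUBIC))
c=cam("wrist")
for p in [(192,2),(192,110),(193,270),(385,2),(371,110),(351,265)]: print(onz(c,p,.003))
E
```

```text
[0.48111921 0.18937761 0.003     ]
[0.47449069 0.08203152 0.003     ]
[ 0.46124294 -0.11433703  0.003     ]
[0.67740358 0.18989709 0.003     ]
[0.67073485 0.08210458 0.003     ]
[ 0.66153699 -0.10726827  0.003     ]
```

View pics/scene_mat.png

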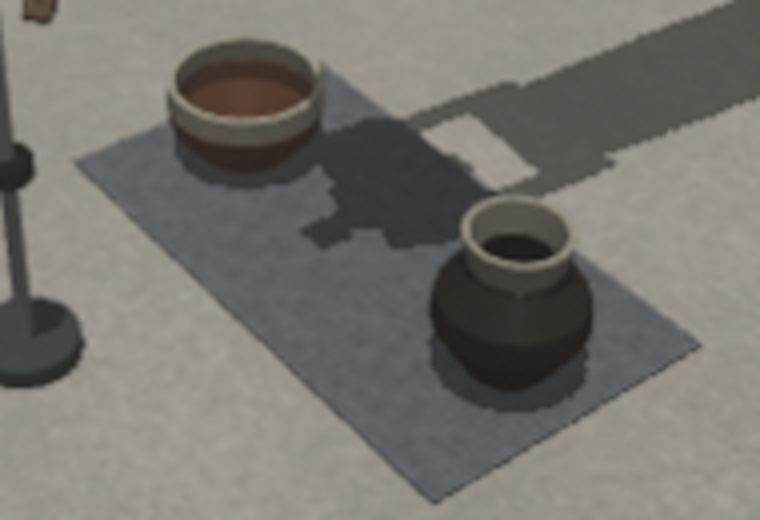

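View pics/side_mat.png

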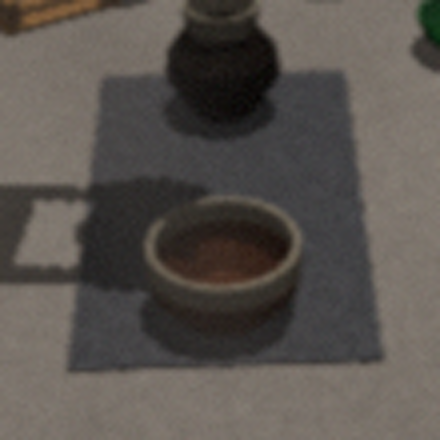

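```bash
python3 - <<'E'
from h import *
S=lambda p:(230+p[0]/4-.4,190+p[1]/4-.4)
D=lambda p:(200+p[0]/4-.4,170+p[1]/4-.4)
c=cam("scene"); a=[onz(c,S(p),.003) for p in [(76,162),(330,66),(700,347),(434,502)]]
print(np.round(a,4), np.mean(a,0)); a=np.array(a); print(np.linalg.norm(a-np.roll(a,-1,0),axis=1))
c=cam("side"); a=[onz(c,D(p),.003) for p in [(70,370),(382,359),(344,72),(104,76)]]
print(np.round(a,4), np.mean(a,0)); a=np.array(a); print(np.linalg.norm(a-np.roll(a,-1,0),axis=1))
E
```

```text
[[ 0.6561 -0.1556  0.003 ]
 [ 0.4561 -0.1325  0.003 ]
 [ 0.4846  0.214   0.003 ]
 [ 0.6798  0.2     0.003 ]] [0.5691481  0.03147288 0.003     ]
[0.20139875 0.34761589 0.19566552 0.35635699]
[[ 0.458  -0.1451  0.003 ]
 [ 0.6546 -0.1569  0.003 ]
 [ 0.6776  0.2012  0.003 ]
 [ 0.4806  0.2168  0.003 ]] [0.56772604 0.02898352 0.003     ]
[0.1969302  0.3588305  0.19765358 0.36258939]
```

The spot is at about (0.568,0.029) and the mat's y axis lies at about 86.4°. I'll align and descend.

servo_tool(targets=[[25,5,2,0,3.7],[25,5,2,0,0],[25,0,0,30,0],[25,0,0,45,0],[25,0,0,45,0],[25,0,0,40,0],[25,0,0,30,0],[25,0,0,15,0]])

```text
time: 10.48
tool_pos: [0.5677, 0.0292, 0.0424]
ee_rot: [-179.8, -0.0, 86.4]
wrist_force: [-1.0, 0.3, -1.1]
grip_width: 0.0354
```

servo_tool(targets=[[25,0,0,10,0],[25,0,0,10,0],[25,0,0,8,0],[25,0,0,4,0],[25,0,0,0,0],[25,0,0,0,0]])

```text
time: 11.22
tool_pos: [0.569, 0.0289, 0.0127]
ee_rot: [180.0, 0.0, 86.3]
wrist_force: [-0.6, -0.8, -0.8]
grip_width: 0.0352
```

servo_tool(targets=[[25,0,0,2,0],[25,0,0,1,0],[25,0,0,0,0]])

```text
time: 11.6
tool_pos: [0.5686, 0.029, 0.0092]
ee_rot: [-180.0, -0.0, 86.3]
wrist_force: [-1.0, -0.7, -0.9]
grip_width: 0.0348
```

```bash
python3 - <<'E'
from h import *
for n,b in [("scene",(190,320,230,420)),("side",(170,280,200,310))]:
    im=bot.snapshot(n); cv2.imwrite(f"pics/{n}_pl.png",cv2.resize(im[b[0]:b[1],b[2]:b[3],::-1],None,fx=4,fy=4,interpolation=cv2.INTER_CUBIC))
print(bot.sense()['tool_pos'],bot.sense()['wrist_force'])
E
```

```text
[0.56865599 0.02893569 0.00928704] [ 0.52249861 -0.11276007 -0.30149042]
```

View pics/scene_pl.png

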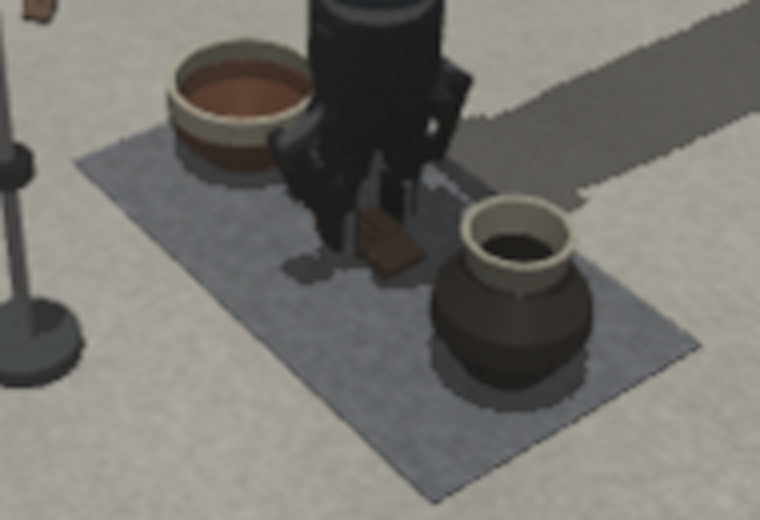

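servo_tool(targets=[[25,0,0,0.5,0],[25,0,0,0.5,0],[25,0,0,0,0]])

```text
time: 12.08
tool_pos: [0.5687, 0.0289, 0.0085]
ee_rot: [180.0, -0.0, 86.3]
wrist_force: [-1.3, 1.2, 1.7]
grip_width: 0.0348
```

servo_tool(targets=[[25,0,0,0.4,0],[25,0,0,0,0],[25,0,0,0,0]])

```text
time: 12.45
tool_pos: [0.5687, 0.0289, 0.0083]
ee_rot: [-180.0, 0.0, 86.3]
wrist_force: [-3.1, 0.7, 5.6]
grip_width: 0.0348
```

The sherd has touched down at about 5 N, so I'll let go of it.

servo_tool(targets=[[44,0,0,0,0],[55,0,0,0,0],[60,0,0,0,0],[60,0,0,0,0],[60,0,0,-10,0],[60,0,0,-25,0],[60,0,0,-40,0],[60,0,0,-45,0]])

```text
time: 13.45
tool_pos: [0.5683, 0.029, 0.1293]
ee_rot: [-180.0, -0.0, 86.3]
wrist_force: [0.3, 0.2, -0.3]
grip_width: 0.0603
```

servo_tool(targets=[[60,0,0,-45,0],[60,0,0,-35,0],[60,0,0,0,0],[60,0,0,0,0]])

```text
time: 13.95
tool_pos: [0.5681, 0.029, 0.2074]
ee_rot: [-179.9, -0.0, 86.3]
wrist_force: [-0.1, 0.1, -0.6]
grip_width: 0.0598
```

```bash
python3 look.py w5 .011; python3 - <<'E'
from h import *
c=cam("wrist")
for q,z in [("jar",.003),("bowl",.003),("spot",.003)]:
    for r in bot.spot_point("wrist",q)[:2]: print(q,r,onz(c,r['pixel'],z))
E
```

```text
13.95 [0.56811592 0.02904034 0.20735718] [-1.79946796e+02 -5.12757498e-03  8.62986848e+01] [ -8.5   4.6 102.5   0.   73.   -4.8] 0.059827304285698026
0.74 [259.2, 143.2, 37.6, 66.5]
((569.4434204101562, 28.91031265258789), (69.26300811767578, 35.20926284790039), 85.43464660644531)
0.67 [396.3, 377.4, 30.4, 42.6]
((728.8980712890625, -283.48272705078125), (68.96881866455078, 34.13479995727539), 86.39302062988281)
{'pixel': [276.0, 177.3], 'confidence': 0.84} [0.5699018  0.02805928 0.011     ]
{'pixel': [276.3, 283.6], 'confidence': 0.42} [ 0.56246293 -0.09367112  0.011     ]
jar {'pixel': [276.7, 45.2], 'confidence': 0.9} [0.57765575 0.15186128 0.003     ]
jar {'pixel': [466.8, 215.7], 'confidence': 0.46} [ 0.77274123 -0.02885498  0.003     ]
bowl {'pixel': [276.6, 282.6], 'confidence': 0.62} [ 0.56178926 -0.09636804  0.003     ]
```

View pics/w5.png

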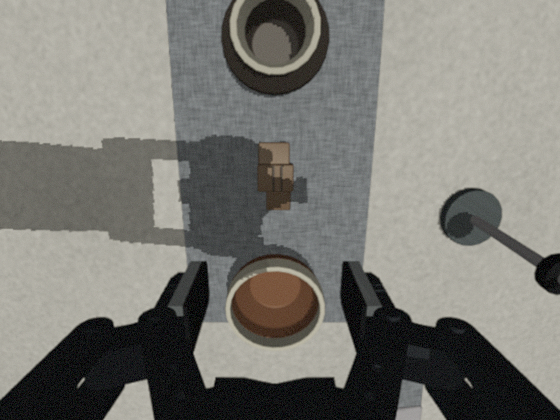

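The sherd is down at about (0.5695,0.0285), and the jar–bowl midpoint by detection is about (0.570,0.028). It's curved side up and aligned, at pixel (276,177). Now the loupe.

servo_tool(targets=[[60,38.4,-18.5,0,0],[60,38.4,-18.5,0,0],[60,38.4,-18.5,0,0],[60,38.4,-18.5,0,0],[60,38.4,-18.5,0,0],[60,38.4,-18.5,0,0],[60,38.4,-18.5,0,0],[60,38.4,-18.5,0,0]])

```text
time: 15.25
tool_pos: [0.44, 0.3462, 0.2075]
ee_rot: [-180.0, 0.0, 86.3]
wrist_force: [-0.0, 0.1, -0.3]
grip_width: 0.06
```

servo_tool(targets=[[60,0,0,0,10],[60,0,0,0,10],[60,0,0,0,10],[60,0,0,0,10],[60,0,0,0,10],[60,0,0,0,6],[60,0,0,0,0],[60,0,0,0,0]])

```text
time: 16.25
tool_pos: [0.4407, 0.345, 0.2077]
ee_rot: [-180.0, 0.0, 30.4]
wrist_force: [-0.5, -0.7, -0.1]
grip_width: 0.0596
```

```bash
cat > look2.py <<'E'
from h import *
import sys
s=bot.sense();im=bot.snapshot("wrist");c=cam("wrist",s);cv2.imwrite(f"pics/{sys.argv[1]}.png",im[:,:,::-1])
print(s['time'],s['tool_pos'],s['ee_rot'],s['qpos'].round(1),s['grip_width'])
P={}
for q,z in [("loupe_grip",.041),("lens",.041),("rest",0)]:
    for r in bot.spot_point("wrist",q)[:1]: P[q]=onz(c,r['pixel'],z);print(q,r,P[q])
if len(P)>1:
    d=P['lens']-P['loupe_grip'];print(np.degrees(np.arctan2(d[1],d[0])),np.linalg.norm(d))
E
python3 look2.py w6
```

```text
16.25 [0.44072891 0.34500551 0.20767493] [-1.79999705e+02  2.51441929e-02  3.03834983e+01] [ 26.4   3.3 103.8  -0.   72.9  86.1] 0.05957352293775494
loupe_grip {'pixel': [280.4, 190.7], 'confidence': 0.9} [0.43815611 0.33684136 0.041     ]
lens {'pixel': [282.9, 104.7], 'confidence': 0.75} [0.50568063 0.37432053 0.041     ]
rest {'pixel': [279.9, 175.8], 'confidence': 0.77} [0.44219039 0.33900068 0.        ]
29.032264454193257 0.07722854800081516
```

View pics/w6.png

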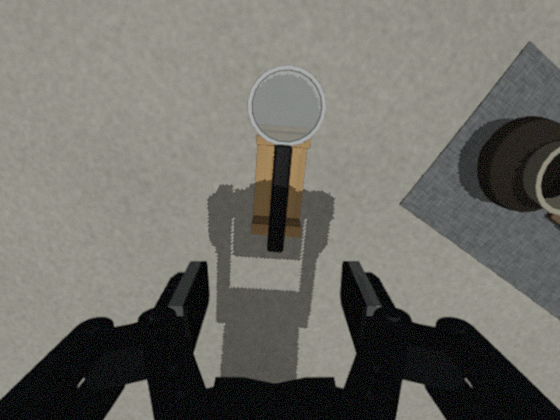

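```bash
python3 - <<'E'
from h import *
im=bot.snapshot("wrist");c=cam("wrist")
cv2.imwrite("pics/c6.png",cv2.resize(im[50:270,190:390,::-1],None,fx=2.7,fy=2.7,interpolation=cv2.INTER_CUBIC))
g=im.max(2).astype(int)
for y in range(150,246,8):
    row=g[y,262:300]; xs=np.where(row<40)[0]+262; 
    if len(xs): print(y,xs.min(),xs.max(),onz(c,((xs.min()+xs.max())/2,y),.05)[:2])
print('lens',onz(c,(287,105),.047))
E
```

```text
150 275 290 [0.47295441 0.35547193]
158 275 289 [0.46668215 0.35226132]
166 274 289 [0.46032523 0.34900708]
174 273 288 [0.45365628 0.3460919 ]
182 273 287 [0.44711933 0.34274847]
190 272 287 [0.44048833 0.33935667]
198 271 286 [0.43353067 0.33630756]
206 271 286 [0.42693058 0.33242094]
214 270 285 [0.41976398 0.3292722 ]
222 269 285 [0.41271994 0.32567202]
230 268 283 [0.4050908 0.3228245]
238 268 283 [0.3980524  0.31870497]
lens [0.50748264 0.3714225  0.047     ]
```

View pics/c6.png

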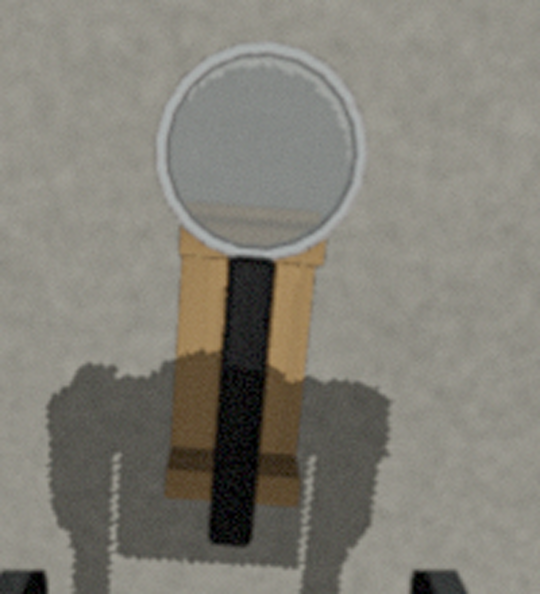

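The loupe axis is at 26.2°, with the grip point at about (0.440,0.339) and the lens at pixel (287,105). I'll align and descend part way, then check.

servo_tool(targets=[[60,-3.6,4.8,0,4.2],[60,0,0,30,0],[60,0,0,40,0],[60,0,0,30,0],[60,0,0,0,0],[60,0,0,0,0]])

```text
time: 17.25
tool_pos: [0.441, 0.3395, 0.1093]
ee_rot: [-180.0, -0.1, 26.1]
wrist_force: [1.8, -0.3, 0.1]
grip_width: 0.0597
```

```bash
python3 look2.py w7
```

```text
17.25 [0.44099609 0.33954412 0.10933165] [-1.79998642e+02 -1.23801804e-01  2.61041582e+01] [ 25.9   9.9 107.9   0.   62.1  89.8] 0.05972578857763858
loupe_grip {'pixel': [275.5, 224.4], 'confidence': 0.82} [0.44003202 0.33821872 0.041     ]
lens {'pixel': [273.4, 106.9], 'confidence': 0.61} [0.50610944 0.37199822 0.041     ]
rest {'pixel': [276.5, 207.0], 'confidence': 0.55} [0.43907631 0.33671366 0.        ]
27.076620469255992 0.07421105120187282
```

View pics/w7.png

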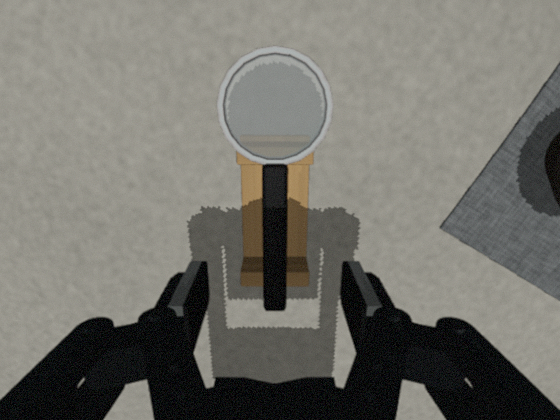

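The handle is centred between the jaws at column 275 and aligned, so I'll descend and grip.

servo_tool(targets=[[60,0,0,30,0],[60,0,0,30,0],[60,0,0,18,0],[60,0,0,9,0],[60,0,0,0,0],[60,0,0,0,0]])

```text
time: 18.2
tool_pos: [0.441, 0.3395, 0.022]
ee_rot: [-180.0, -0.1, 26.1]
wrist_force: [0.7, 0.1, 0.8]
grip_width: 0.0597
```

servo_tool(targets=[[5,0,0,0,0],[5,0,0,0,0],[5,0,0,0,0],[5,0,0,0,0],[5,0,0,0,0],[5,0,0,0,0]], grip_force=60)

```text
time: 18.95
tool_pos: [0.4405, 0.3393, 0.0214]
ee_rot: [180.0, -0.0, 26.1]
wrist_force: [-0.6, -0.5, 5.8]
grip_width: 0.0151
```

servo_tool(targets=[[5,0,0,-5,0],[5,0,0,-15,0],[5,0,0,-25,0],[5,0,0,-35,0],[5,0,0,-40,0],[5,0,0,-35,0],[5,0,0,-25,0],[5,0,0,-10,0]])

```text
time: 19.95
tool_pos: [0.4407, 0.3394, 0.2133]
ee_rot: [180.0, -0.2, 26.1]
wrist_force: [0.5, -0.6, -1.0]
grip_width: 0.015
```

```bash
python3 - <<'E'
from h import *
s=bot.sense();im=bot.snapshot("wrist");cv2.imwrite("pics/w8.png",im[:,:,::-1]);print(s['time'],s['tool_pos'],s['grip_width'])
c=cam("wrist",s);g=R.from_euler('xyz',s['ee_rot'],degrees=True)
pl=lambda off:s['tool_pos']+g.apply(off)
print('predicted lens px',proj(c,pl([.075,0,-.019])))
for q in ["lens","loupe_grip"]: print(q,bot.spot_point("wrist",q)[:1])
cs=[];px=[]
for n in ["side","scene"]:
    im=bot.snapshot(n);cc=cam(n);cs.append(cc);cv2.imwrite(f"pics/{n}8.png",im[:,:,::-1])
    for q in ["collar_mid","lens"]:
        for r in bot.boxes_of(n,q)[:2]: print(n,q,r)
        for r in bot.spot_point(n,q)[:2]: print(n,q,r)
    x=(290,150,120,100) if n=="side" else (190,170,80,130)
    cv2.imwrite(f"pics/{n}_col.png",cv2.resize(im[x[1]:x[1]+x[3],x[0]:x[0]+x[2],::-1],None,fx=5,fy=5,interpolation=cv2.INTER_CUBIC)[:600])
E
```

```text
19.95 [0.44071553 0.33943366 0.21328234] 0.015024060565565963
predicted lens px [[274.34791861 109.07793189]]
lens [{'pixel': [272.9, 116.0], 'confidence': 0.89}]
loupe_grip [{'pixel': [273.8, 299.8], 'confidence': 0.72}]
side collar_mid {'pixel': [331.4, 186.6], 'confidence': 0.56}
side lens {'box': [186.6, 100.1, 51.3, 15.5], 'confidence': 0.88}
side lens {'pixel': [229.0, 103.0], 'confidence': 0.78}
side lens {'pixel': [205.4, 108.4], 'confidence': 0.4}
scene collar_mid {'box': [227.0, 228.3, 12.5, 5.3], 'confidence': 0.56}
scene collar_mid {'pixel': [232.3, 229.0], 'confidence': 0.46}
scene lens {'box': [468.5, 189.1, 39.6, 60.0], 'confidence': 0.9}
scene lens {'pixel': [488.1, 232.1], 'confidence': 0.67}
```

View pics/w8.png

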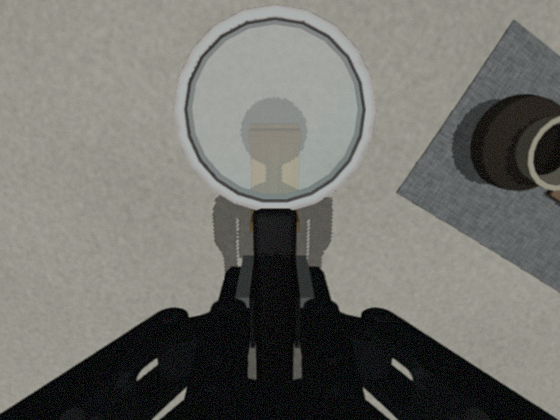

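View pics/side_col.png

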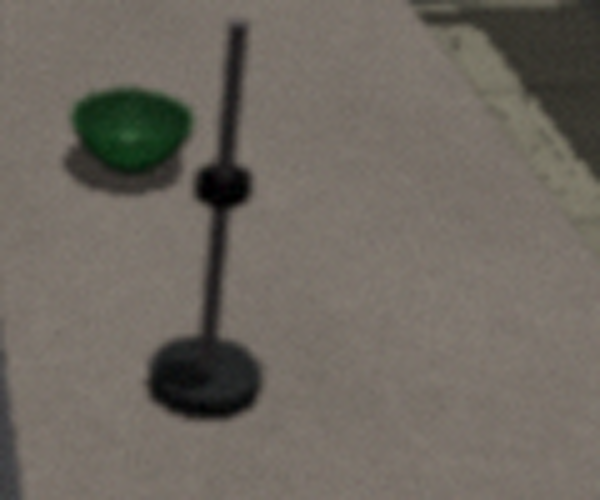

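View pics/scene_col.png

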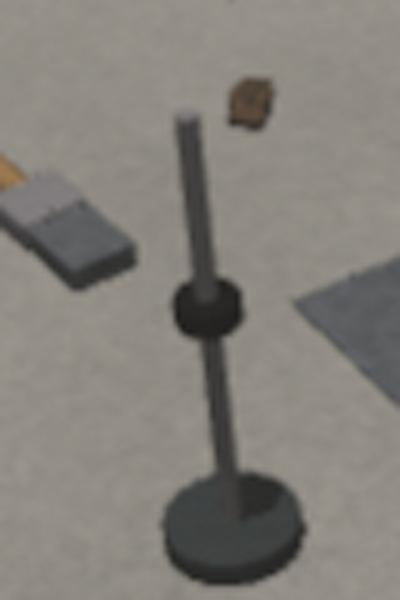

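```bash
python3 - <<'E'
from h import *
a,b=cam("side"),cam("scene")
for n,p,q in [("collar",(334.0,186.6),(231.2,231.4)),("top",(337.2,154.4),(227,193)),("foot_top",(290+206/5-.4,150+368/5-.4),(190+232/5-.4,170+518/5-.4))]:
    X=tri([a,b],[p,q]);print(n,X,proj(a,X)-p,proj(b,X)-q)
print('ref lens: box centres px', tri([a,b],[(212.2,107.8),(488.3,219.1)]))
s=bot.sense();g=R.from_euler('xyz',s['ee_rot'],degrees=True);X=s['tool_pos']+g.apply([.075,0,-.019]);print('kin lens',X,proj(a,X),proj(b,X))
E
```

```text
collar [ 0.77669919 -0.02794461  0.13331395] [[0.46154605 0.13068867]] [[ 0.57623799 -0.19322504]]
top [ 0.77639746 -0.02881729  0.22792557] [[0.31380355 0.09621499]] [[ 0.39483918 -0.14039638]]
foot_top [ 0.77679361 -0.02851027  0.01406727] [[0.27551489 0.07433525]] [[ 0.33997736 -0.10990457]]
ref lens: box centres px [0.45764326 0.34638321 0.22728607]
kin lens [0.50740655 0.37204339 0.22960318] [[228.5918261  105.17917829]] [[488.99368121 233.56270066]]
```

View pics/scene8.png

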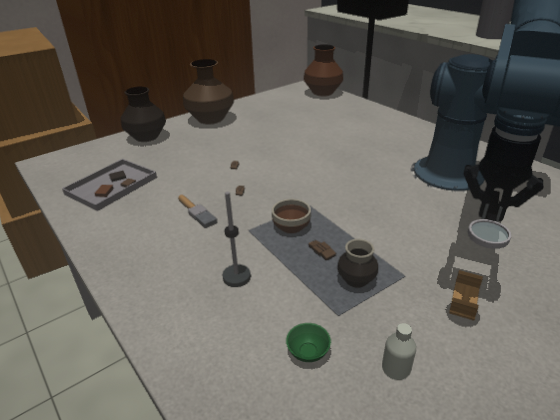

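View pics/side8.png

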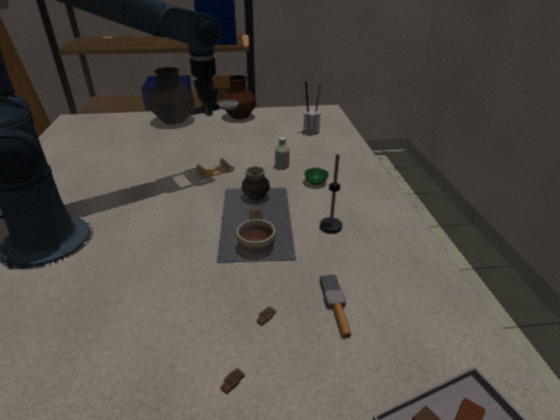

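Triangulation reproduces the gauge's own sizes (rod top at 0.228 m, foot top at 0.014 m) and puts the collar at z = 0.133. The loupe hangs level in the gripper and the rest is empty. I'll carry it to the sherd, with the handle pointing to the robot side of the mat.

servo_tool(targets=[[5,-5,18,0,0],[5,-10,35,0,0],[5,-12,41,0,0],[5,-12,42,0,0],[5,-12,42,0,0],[5,-12,41,0,0],[5,-11,40,0,0],[5,-8,26,0,0]])

```text
time: 21.6
tool_pos: [0.4918, 0.0445, 0.211]
ee_rot: [180.0, -0.0, 26.0]
wrist_force: [0.1, -0.2, -2.0]
grip_width: 0.0149
```

servo_tool(targets=[[5,-4,13.6,0,3],[5,0,0,0,8],[5,0,0,0,8],[5,0,0,0,7],[5,0,0,0,3.7],[5,0,0,0,0],[5,0,0,0,0]])

```text
time: 22.48
tool_pos: [0.4941, 0.0332, 0.2109]
ee_rot: [-180.0, 0.0, -3.6]
wrist_force: [-1.0, -0.5, -1.1]
grip_width: 0.0149
```

```bash
python3 - <<'E'
from h import *
s=bot.sense();im=bot.snapshot("wrist");cv2.imwrite("pics/w9.png",im[:,:,::-1]);print(s['time'],s['tool_pos'],s['ee_rot'],s['grip_width'],s['qpos'].round(1))
g=R.from_euler('xyz',s['ee_rot'],degrees=True);print(s['tool_pos']+g.apply([.075,0,-.019]))
c=cam("wrist",s)
for q in ["lens","sherd_mid"]: print(q,[(r, onz(c,r['pixel'],.011)) for r in bot.spot_point("wrist",q)[:2]])
E
```

```text
22.475 [0.4941349  0.03318487 0.21090336] [-1.79998009e+02  5.04799940e-04 -3.57079393e+00] 0.014892929818726275 [ -9.3  -6.  112.6   0.   73.4  84.3]
[0.56898942 0.02851307 0.2299027 ]
lens [({'pixel': [274.3, 113.4], 'confidence': 0.86}, array([0.55586409, 0.02942168, 0.011     ]))]
sherd_mid []
```

View pics/w9.png

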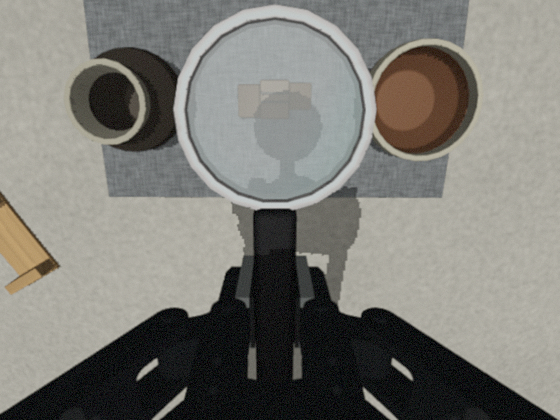

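The sherd shows through the lens at (275,98), and the lens ring is centred at (275,107). Now down to collar height.

servo_tool(targets=[[5,0,0,10,0],[5,0,0,20,0],[5,0,0,25,0],[5,0,0,20,0],[5,0,0,12,0],[5,0,0,7,0],[5,0,0,2.8,0],[5,0,0,0,0]])

```text
time: 23.62
tool_pos: [0.4946, 0.0331, 0.1145]
ee_rot: [180.0, -0.0, -3.6]
wrist_force: [0.3, -0.0, -1.6]
grip_width: 0.0152
```

servo_tool(targets=[[5,0,0,0,0],[5,0,0,0,0],[5,0,0,0,0]])

```text
time: 24.0
tool_pos: [0.4944, 0.0331, 0.1143]
ee_rot: [180.0, -0.0, -3.6]
wrist_force: [-0.6, -0.5, -0.8]
grip_width: 0.0152
```

```bash
python3 - <<'E'
from h import *
s=bot.sense();im=bot.snapshot("wrist");cv2.imwrite("pics/w10.png",im[:,:,::-1]);print(s['time'],s['tool_pos'],s['ee_rot'],s['grip_width'],s['wrist_force'])
g=R.from_euler('xyz',s['ee_rot'],degrees=True);X=s['tool_pos']+g.apply([.075,0,-.019]);print('lens kin',X)
c=cam("wrist",s);print('pred wrist px',proj(c,X))
for n,b in [("scene",(170,290,220,410)),("side",(130,270,200,360))]:
    im=bot.snapshot(n);cc=cam(n);print(n,'pred lens',proj(cc,X),'pred sherd',proj(cc,[.5695,.0285,.011]))
    for q in ["lens","sherd_mid"]: print(q,bot.spot_point(n,q)[:1])
    cv2.imwrite(f"pics/{n}10.png",cv2.resize(im[b[0]:b[1],b[2]:b[3],::-1],None,fx=4,fy=4,interpolation=cv2.INTER_CUBIC))
E
```

```text
24.0 [0.49435861 0.03310649 0.11431195] [ 1.79998725e+02 -2.48963726e-02 -3.59920720e+00] 0.015227475071651996 [-0.61056408 -0.52814887 -0.77764553]
lens kin [0.56920246 0.02839918 0.13334453]
pred wrist px [[274.88893943 108.92284412]]
scene pred lens [[322.88107197 206.86347758]] pred sherd [[321.23686857 248.78137021]]
lens [{'pixel': [320.4, 203.2], 'confidence': 0.89}]
sherd_mid [{'pixel': [234.1, 165.2], 'confidence': 0.64}]
side pred lens [[255.08914271 180.62877638]] pred sherd [[256.48322171 217.40786238]]
lens [{'pixel': [252.4, 179.2], 'confidence': 0.75}]
sherd_mid [{'pixel': [233.9, 381.6], 'confidence': 0.82}]
```

View pics/w10.png

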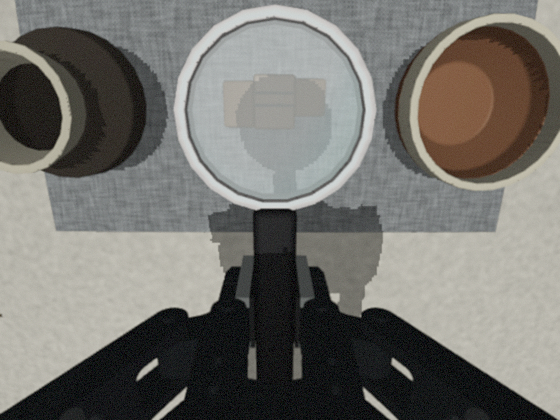

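View pics/scene10.png

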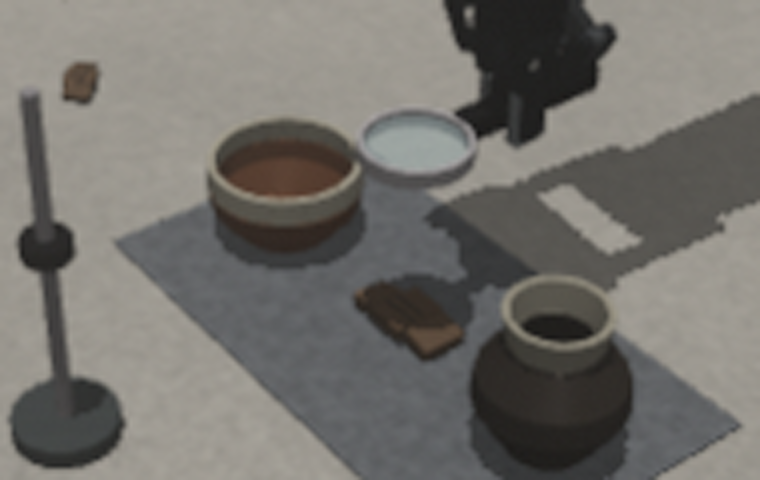

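View pics/side10.png

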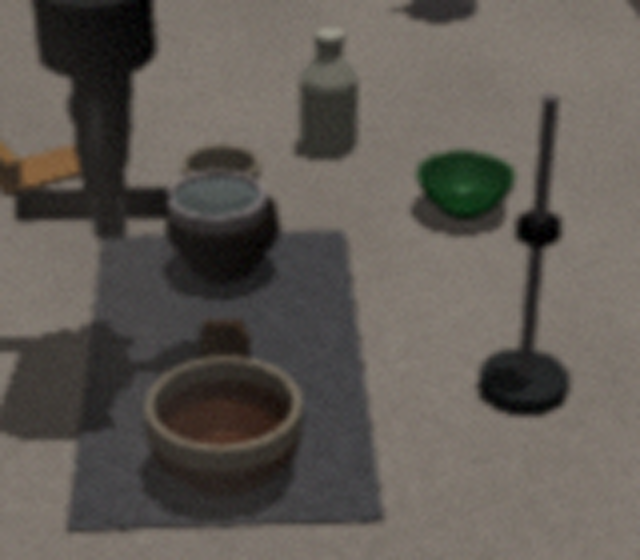

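```bash
python3 - <<'E'
from h import *
print('lens tri',tri([cam("side"),cam("scene")],[(253.9,178.9),(324.1,206.4)]))
s=bot.sense();c=cam("wrist",s);print('sherd wrist',onz(c,(275,101),.011), s['qd'].round(2), s['time'])
E
```

```text
lens tri [0.56727638 0.0316695  0.13628358]
sherd wrist [0.56937844 0.02804644 0.011     ] [-0.   -0.01  0.04  0.09  0.04 -0.08] 24.35
```

All checks are within tolerance, so I'm handing in.

```bash
python3 -c "
from station import bot
print(bot.close_job()); s=bot.sense(); print(s['time'],s['tool_pos'],s['grip_width'])"
```

```text
the job is handed in; nothing more can be done
None
the job is handed in; nothing more can be done
```

I put the largest of the three loose sherds on the mat between the jar and the bowl, curved side up, and let go of it. I then lifted the loupe by its handle and handed in at about 24 s while holding it still and level over the sherd. The hand-in gave no verdict.

| Check | Measured | Target |
|---|---|---|
| Sherd position (wrist camera) | (0.569, 0.028) m | Midpoint by detected jar and bowl (0.570, 0.028); mat corners give about (0.568, 0.030) |
| Lens position (arm pose) | (0.569, 0.028), z 0.133 m | Over the sherd; collar at z 0.133 m |
| Lens position (triangulated from side and scene cameras) | (0.567, 0.032), z 0.136 m | Same |

- **Lens check:** the two lens measurements differ by 3–4 mm in plan and 3 mm in height, still within the limits of 15 mm and 10 mm.
- **Level:** the tool's tilt read about 0°, and the loupe hung level in the gripper.
- **Everything else:** in the last pictures the loupe clears the sherd and both vessels. The jar, bowl, bottle, dish and gauge look unmoved; the brush was out of the last crops but unmoved when last seen, after the loupe was lifted.
- **Disagreement:** the point detector kept reporting the small sherds as the target in the side and scene views. I told them apart by measured size: about 70×36 mm for the right one, about 47×25 mm for the others.

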